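# Shut and bolt the damp chest

### The job

Shut the damp chest on the pottery bench: gently push its open lid all the way down with the fingertips, and only then push the steel bolt on the deck beside it all the way across until it locks the lid. Push with closed or open fingers but do not grip or lift anything, do not slam the lid, and leave the pots and jars where they stand.

Things in the scene. Friction and masses are not known exactly. Their poses are not given: they have to be found in the camera images.
- chest: Fixed wooden chest, 240 (x) by 400 (y) by 112 mm high. Origin: centre of its underside, on the bench; z up, -x its front, +y its left. Left part (chest y 70 to 200 mm): a fixed deck, top at z = 112 mm. Right part (y -199 to 68 mm): an open bay under the lid. The lid's hinge line runs along chest y at chest x = 110, z = 106 mm.
- lid_hinge (a joint): Lid hinge, rad. 0 = shut (level, top flush with the deck); grows as the front edge swings up and back; starts at 0.7 to 1.15, stop at 1.6. The lid is a 0.4 kg wooden board, 230 mm from hinge line to free edge, 267 mm wide (centre at chest y = -65.5 mm), 12 mm thick, hinge line at mid-thickness. Stiff hinge: the lid stays where it is left and takes 1 to 8 N to push shut.
- lid_edge (a point): Middle of the lid's free edge, on its outer (top) face, 230 mm from the hinge line. z axis: outward normal of that face; y axis: along the edge. The face is bare but for a steel keeper staple (28 by 10 mm, 22 mm high) near the front left corner, 185 mm from the hinge line at chest y = 50 mm.
- bolt_slide (a joint): Slide of the steel bolt, m. 0 = drawn back; grows towards chest -y (right, over the lid) to the stop at 0.045 = fully home. Starts at 0 to 0.012. Stays where it is left; takes 2 to 4 N. Its 10 mm bar points from the knob to the lid, through a guide on the deck (28 by 10 mm, 22 mm high, at chest x = -75, y = 82 mm), then through the keeper on the shut lid.
- bolt_knob (a point): Centre of the top of the bolt's upright round knob: 16 mm across, top 32 mm above the deck (144 mm above the bench), at chest x = -75 mm, chest y = 145 mm minus the bolt's joint value. The deck is bare behind it (chest +y side) but for a flat 2 mm plate under the bolt.
- cup: Bystander: terracotta cup, 64 mm across, 60 mm high, standing in the chest's bay under the lid. Origin: centre of its foot.
- deck_jar: Bystander: small jar, 48 mm across, 65 mm high, standing at the back of the deck. Origin: centre of its foot.
- mug: Bystander: white mug, 80 mm across, 90 mm high, on the bench to one side of the chest. Origin: centre of its foot.
- glaze_jar: Bystander: glaze jar, 76 mm across, 110 mm high, on the bench to one side of the chest. Origin: centre of its foot.
- lid: The lid: plain wooden board, 230 by 267 by 12 mm. Origin: middle of its hinge line, at mid-thickness; its -x axis runs along the board to the free edge, z is the normal of its outer face.
- bolt: The sliding steel bolt with its knob. Origin: on the deck's top, straight under the knob's centre; its -y axis points to the lid, the way it locks.

How it is judged (in metres and radians):
On the way, in this order (a step that is already met when the one before it is completed fails the run):
1. the lid is pushed shut (value of joint lid_hinge below 0.035 rad and value of joint bolt_slide below 0.02 m), for 0.2 s.
2. the bolt is pushed home over the shut lid (value of joint bolt_slide above 0.039 m and value of joint lid_hinge below 0.035 rad), for 0.2 s.
At the end, for the whole second after the job is handed in: The lid is shut (within 0.035 rad of level, 8 mm at its edge), the bolt is home (at least 39 of its 45 mm), and the cup, mug and jars are within 30 mm of where they stood (all of step 2 and distance of each of cup, deck_jar, mug, glaze_jar from where it was at the start of the episode below 0.03 m); the robot touches nothing.
It fails at once if the bolt is pushed across (20 mm or more) while the lid is still open (value of joint bolt_slide above 0.02 m and value of joint lid_hinge above 0.06 rad).
It fails at once if the lid is lifted further open (beyond 1.4 rad) (value of joint lid_hinge above 1.4 rad).
It fails at once if the lid is slammed (swings shut faster than 3 rad/s) (velocity of joint lid_hinge below -3 rad/s).
It fails at once if the bolt or the lid is gripped or shoved hard on its way (fingers press with more than 30 N on the bolt short of 41 mm, or 40 N on the lid while over 0.06 rad open) ((contact force between the fingers and bolt above 30 N and value of joint bolt_slide below 0.041 m) or (contact force between the fingers and lid above 40 N and value of joint lid_hinge above 0.06 rad)).
It fails at once if a pot or jar is lifted, carried or knocked away (moved 30 mm or more) (distance of any of cup, deck_jar, mug, glaze_jar from where it was at the start of the episode above 0.03 m).
It also fails if it takes over 43 s, if anything falls off the work surface, if the arm or the gripper's body presses on something with over 40 N, if the wrist force passes 120 N, or if a joint passes its speed limit or range.

### The arm

A 7-joint arm with a two-finger parallel gripper is mounted at the origin on the work surface. World frame = base frame: x ahead of the robot, y to its left, z up, the work surface at z = 0. Lengths are in m, angles in degrees, forces in N, time in s.
With the tool pointing down it reaches from about 0.425 to 0.875 m from the base axis. Payload 9.9 kg.
Tool frame: the origin (TCP) lies where the fingers leave the gripper's body, on its centre line; the fingertips stand 73 mm ahead of it and the grasp point (between the pads) lies robot.pinch_z ahead of it (robot.pinch_z is the distance from the TCP to the grasp point, in m); z points along the fingers, y is the line along which they close (so a half turn about z gives the same grasp; the last joint's range is limited). The gripper opens to 85 mm and grips with 20 to 120 N. Pads are 22 mm wide; open, the fingers measure 114 mm over their backs; the gripper's body (76 mm by 85 mm) begins 54 mm behind the grasp point. The pads swing forward as they close: fully open they stand 13 mm farther back than shut.
Start: joints at [59.656, 32.985, 1.427, 82.34, -0.859, 64.687, -3.237], TCP at [0.291, -0.609, 0.304] pointing down, gripper open.
Joint ranges: [-157.87, 157.87], [-19.46, 123.44], [-87.15, 90], [11.01, 140.99], [-62.26, 242.26], [9.8, 113.94], [-161.44, 161.44]. Speed limits (degrees/s): [127.2, 127.2, 172.46, 172.46, 180, 180, 180].

### API

Orientations are given as a 3x3 rotation matrix whose columns are the frame's x, y, z axes.
In Python, from plant import robot gives the robot as it stands.
- The arm moves only by the shell command python3 -m creep 'ROWS' [OPENING] [FORCE]. ROWS is JSON, a list that holds one entry, the list of rows, each a list of 6 numbers: the shift along the tool's x, y, z scaled (see below), then the turn, a rotation vector about the tool's x, y, z scaled (see below). In form: [[[tx, ty, tz, wx, wy, wz], ...]]. A call has 1 to 12 rows; each row is the pose to reach, as a shift and turn from the pose commanded when the call began, along the tool's axes at that moment, turning the shorter way round; what a row does not reach only later rows make up. The controller multiplies each number of a shift by 60 cm and each number of a turn by pi rad. A row lasts 1/12 s, in which the tool goes at most 41.7 mm and 7.16 degrees, less where a joint would pass 70% of its speed; a pose out of reach is approached as far as the arm can. A call with a number of a shift or a turn outside -1 to 1 is refused whole. A call with a gripper value outside its range is refused whole. OPENING is the finger opening in mm, from 0 to 85.4, set as the call begins (- or left out, the last holds). The fingers move at their own pace and stop on an object; FORCE is the grip in N (left out, the last holds). Time passes only in rows, so rows that repeat a pose let the fingers close. It gives the time, the measured TCP pose, the force, the opening and the grip force at its end, in the units of the state.
- robot.observe(): the state, without advancing time (a new reading comes with each control period).
- robot.get_image(name): name is "scene" or "top"; returns (picture, depth): 384x512x3 uint8, red, green, blue; 384x512 float32, m along the optical axis (not along the pixel's ray), 0 where there is no reading.
- robot.camera_params(name): a dict with "camera_matrix" (3x3 intrinsics, pixels), "k1" (the pictures are not rectified: a ray, as slopes to the right and down, at radius r is drawn at 1 + k1 r^2 times it, then the intrinsics apply), "R" (3x3) and "t" (3): a world point X has camera coordinates R X + t. Camera axes: x right, y down, z forward; pixel columns grow to the right and rows downward; lengths in m; the calibration is good to about 2 mm. A picture is of the moment at which its call begins. camera_params takes no time and is no camera call.
- robot.finish_job(): hands the job in; it is judged then, once.
The state is a dict: "time": time; "q": joint angles; "qvel": joint speeds; "tau": joint torques, N m; "tcp_pos": TCP position; "tool_rot": TCP orientation; "force": force on the tool from outside, world axes, zero at the start; "torque": the same for the moment, N m; "grip_width": opening from 0.0 (shut) to 1.0 (fully open); "finger_force": force on a finger pad.
Only numpy, scipy, OpenCV 4.12 (cv2) and the standard library are available. Lean on these libraries where they do the work, as an engineer would, in place of code of your own. Each camera call takes 0.05 s, during which the arm holds its last target. There are 200 camera calls.

## Working session

There is one attempt and no reset: what is moved stays moved. The work goes in short steps, Python scripts to look and compute and a shell command to move; the robot and the scene stay as the last step left them, time stands still between calls to the robot, and variables do not carry over. Pictures are saved under pics/ and viewed, at most 10 in all, crops included, and the job is handed in when it is done.

```bash
mkdir -p pics; ls; cat > h.py <<'E'
import numpy as np,cv2
from plant import robot
def ray(n,u,v):
    p=robot.camera_params(n);K=np.array(p["camera_matrix"],float);k=p["k1"]
    a=cv2.undistortPoints(np.array([[[u,v]]],float),K,np.array([k,0,0,0.]))[0,0]
    return a,np.array(p["R"]),np.array(p["t"])
def pt(n,u,v,d):
    a,R,t=ray(n,u,v); return R.T@(np.array([a[0],a[1],1])*d-t)
def atz(n,u,v,z):
    a,R,t=ray(n,u,v); c=-R.T@t; w=R.T@np.array([a[0],a[1],1]); return c+w*(z-c[2])/w[2]
def tri(p,q):
    A=[];b=[]
    for n,u,v in(p,q):
        a,R,t=ray(n,u,v)
        for i in(0,1): A.append(R[i]-a[i]*R[2]); b.append(a[i]*t[2]-t[i])
    return np.linalg.lstsq(np.array(A),np.array(b),rcond=None)[0]
E
python3 - <<'E'
from h import *
for n in("scene","top"):
    im,d=robot.get_image(n); cv2.imwrite(f"pics/{n}0.png",im[:,:,::-1]); np.save(f"{n}d.npy",d); np.save(f"{n}i.npy",im)
    p=robot.camera_params(n); print(n,p)
s=robot.observe();print(s["time"],s["tcp_pos"],s["tool_rot"],robot.pinch_z,s["force"])
E
```

```text
pics
scene {'camera_matrix': array([[418.30166294,   0.        , 256.43621907],
       [  0.        , 418.30166294, 181.72093061],
       [  0.        ,   0.        ,   1.        ]]), 'k1': -0.04415001624220214, 'R': array([[ 0.28886552,  0.95735639, -0.00504528],
       [ 0.80173801, -0.24478387, -0.54524951],
       [-0.5232331 ,  0.15345879, -0.83825862]]), 't': array([-0.21214953, -0.41038669,  1.47260785])}
top {'camera_matrix': array([[373.24564658,   0.        , 259.66984307],
       [  0.        , 373.24564658, 193.75163977],
       [  0.        ,   0.        ,   1.        ]]), 'k1': -0.12183347024614756, 'R': array([[-0.00297614, -0.99998569,  0.00444562],
       [-0.98109093,  0.0020595 , -0.1935364 ],
       [ 0.19352448, -0.00493755, -0.98108302]]), 't': array([0.06473537, 0.58581915, 1.02287125])}
0.1 [ 0.29094046 -0.6087551   0.30313681] [[ 9.02240567e-01  4.31232461e-01 -7.23048743e-04]
 [ 4.31233057e-01 -9.02239644e-01  1.29428419e-03]
 [-9.42258814e-05 -1.47955822e-03 -9.99998901e-01]] 0.0539 [-0.11657223 -0.20017845 -0.29252163]
```

View pics/scene0.png

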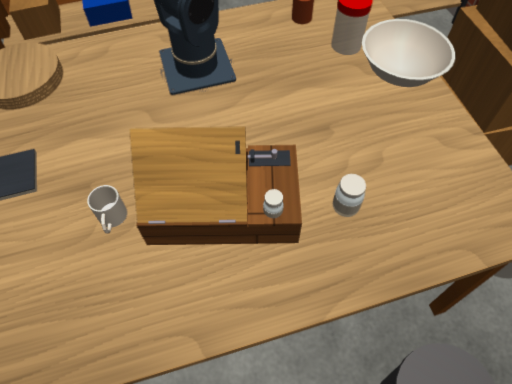

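View pics/top0.png

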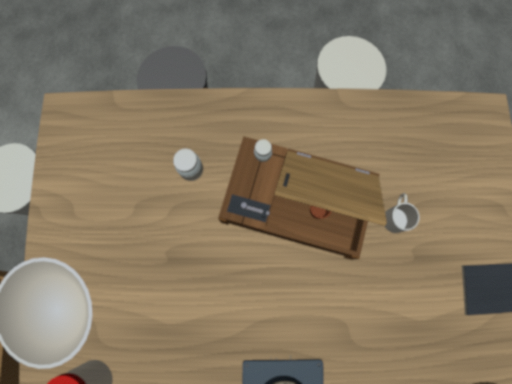

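The scene view shows the chest at (130-300, 127-243), with the lid open towards the robot. In the top view, the knob is near (245,207), the lid's free edge runs from (270,190) to (385,222), and the mug is at (404,216), close to the lid's right. I'll enlarge both next.

```bash
python3 - <<'E'
import numpy as np,cv2
a=np.load("topi.npy")[125:265,210:425,::-1]; b=np.load("scenei.npy")[120:250,125:310,::-1]
cv2.imwrite("pics/t1.png",cv2.resize(a,None,fx=3.7,fy=3.7,interpolation=cv2.INTER_CUBIC))
cv2.imwrite("pics/s1.png",cv2.resize(b,None,fx=4,fy=4,interpolation=cv2.INTER_CUBIC))
E
```

```text
(no output)
```

View pics/t1.png

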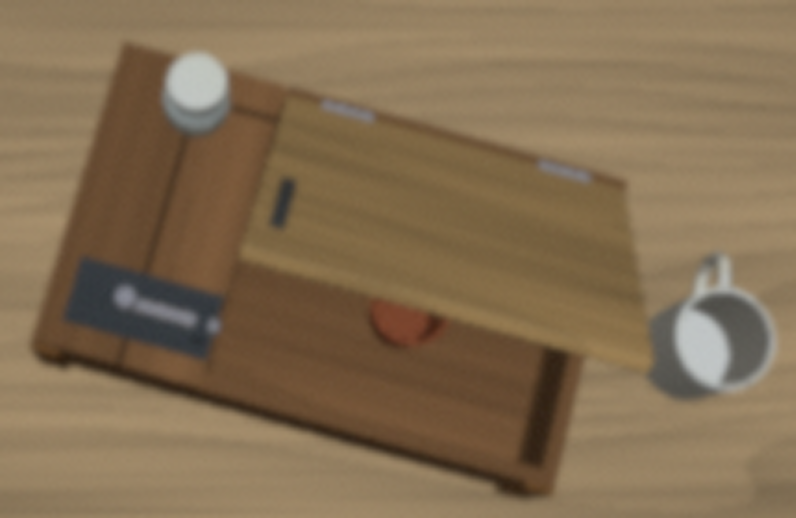

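View pics/s1.png

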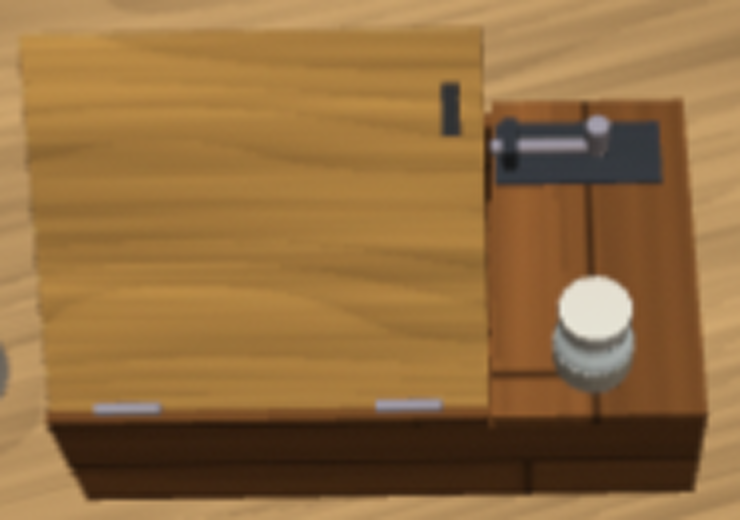

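Top crop: knob (125,297), deck corners (125,44) and (35,350), front right (552,492), lid free corners (243,250) and (650,360). Scene crop: knob (597,123), deck corners (705,415) and (683,100), lid corners (482,28) and (20,35).

```bash
cat >> h.py <<'E'
def T(x,y):return("top",(x+.5)/3.7-.5+210,(y+.5)/3.7-.5+125)
def S(x,y):return("scene",(x+.5)/4-.5+125,(y+.5)/4-.5+120)
E
python3 - <<'E'
from h import *
np.set_printoptions(precision=4,suppress=True)
P={k:tri(T(*a),S(*b)) for k,a,b in[("knob",(125,297),(597,123)),("BL",(125,44),(705,415)),("FL",(38,345),(683,100)),("lidL",(243,250),(482,28)),("lidR",(650,360),(20,35)),("jar",(197,82),(595,308)),("keeper",(283,203),(451,108)),("hingeR",(626,182),(48,412))]}
for k,v in P.items():print(k,v)
fr=atz(*T(552,490),.112);print("FR",fr)
mug=atz(*T(725,340),.09);print("mug",mug)
e=P["lidL"]-P["lidR"];print("lid w",np.linalg.norm(e),np.degrees(np.arctan2(-e[0],e[1])))
f=P["FL"]-fr;print(np.linalg.norm(f[:2]),np.degrees(np.arctan2(-f[0],f[1])))
g=P["BL"]-P["FL"];print(np.linalg.norm(g[:2]),np.degrees(np.arctan2(g[1],g[0])))
# depth cloud: fit chest deck plane pts
d=np.load("topd.npy")
for n,p in(("lidc",(450,220)),("deck",(200,200)),("knob",(125,297)),("mug",(700,340)),("lidnearedge",(430,290))):
    _,u,v=T(*p);print(n,pt("top",u,v,d[int(round(v)),int(round(u))]))
# lid plane
pts=[]
for x in range(330,600,15):
    for y in range(0,80,10):
        _,u,v=T(x,150+0.27*(x-270)+y-15); z=d[int(round(v)),int(round(u))]
        pts.append(pt("top",round(u),round(v),z))
pts=np.array(pts);c=np.median(pts,0);U,s,V=np.linalg.svd(pts-pts.mean(0));n=V[2]*np.sign(V[2,2]);print("plane",pts.mean(0),n,s/len(pts)**.5,"angle",np.arccos(n[2]),"dir",np.degrees(np.arctan2(n[1],n[0])))
E
```

```text
knob [0.5393 0.1069 0.1419]
BL [0.7432 0.1098 0.1057]
FL [0.5106 0.1758 0.1049]
lidL [0.5475 0.0294 0.2718]
lidR [ 0.4763 -0.2254  0.2742]
jar [0.6899 0.0553 0.1731]
keeper [0.5824 0.0013 0.2506]
hingeR [ 0.6308 -0.2703  0.1154]
FR [ 0.401  -0.2027  0.112 ]
mug [ 0.5129 -0.3494  0.09  ]
lid w 0.2644986824799049 -15.610774919215412
0.394005360106393 -16.155161591979045
0.24171397720822066 -15.82334434883741
lidc [ 0.5814 -0.1164  0.2041]
deck [0.6175 0.0523 0.1124]
knob [0.5389 0.1067 0.1441]
mug [ 0.5239 -0.3611  0.0086]
lidnearedge [ 0.5216 -0.0884  0.2711]
plane [ 0.5821 -0.1223  0.2011] [ 0.6973 -0.1997  0.6884] [0.0555 0.0318 0.0008] angle 0.8114846623373666 dir -15.982257107115739
```

```bash
cat >> h.py <<'E'
np.set_printoptions(precision=4,suppress=True)
from scipy.spatial.transform import Rotation as Ro
psi=np.radians(-15.9); EX=np.array([np.cos(psi),np.sin(psi),0]);EY=np.array([-np.sin(psi),np.cos(psi),0]);EZ=np.array([0,0,1.])
C=.5635*EX+.110*EY; RT=np.c_[EX,-EY,-EZ]
def w(x,y,z): return C+x*EX+y*EY+z*EZ          # chest->world
def row(tip):                                   # tip centre in chest frame -> row
    s=robot.observe();R=np.array(s["tool_rot"]);p=w(*tip)+.073*EZ
    return np.r_[R.T@(p-s["tcp_pos"])/.6,Ro.from_matrix(R.T@RT).as_rotvec()/np.pi]
def here():
    s=robot.observe();d=np.array(s["tcp_pos"])-.073*EZ-C
    print("t",s["time"],"tip chest",d@EX,d@EY,d[2],"F",s["force"],"q",s["q"],"ff",s["finger_force"],s["grip_width"])
def lidtip(th,r=.2,y=-.0655,gap=0): 
    return (.110-r*np.cos(th)+(.006+gap)*np.sin(th)+.011, y, .106+r*np.sin(th)+(.006+gap)*np.cos(th))
E
python3 - <<'E'
from h import *
here()
print(row(lidtip(.8,gap=.05)),lidtip(.8,gap=.05))
print("jar/mug chest",[( (p-C)@EX,(p-C)@EY) for p in (np.array([.6899,.0553,0]),np.array([.5129,-.3494,0]))])
E
```

```text
t 0.1 tip chest -0.11691646542341794 -0.6157591054880932 0.23013681422811183 F [-0.1166 -0.2002 -0.2925] q [59.6555 33.0277  1.4226 82.3804 -0.8576 64.6873 -3.2381] ff 0.0 1.0030008457421207
[ 0.7804 -0.5345 -0.0965 -0.0004  0.0002  0.2303] (np.float64(0.021830599220940185), -0.0655, np.float64(0.28848679390334586))
jar/mug chest [(np.float64(0.08485538466430942), np.float64(0.13218875939398053)), (np.float64(0.0254984686789265), np.float64(-0.30551873028914583))]
```

```bash
python3 -m creep '[[[0,0,-0.06,0,0,0],[0,0,-0.12,0,0,0],[0.04,-0.03,-0.18,0,0,0.03],[0.08,-0.06,-0.2,0,0,0.06],[0.13,-0.09,-0.2,0,0,0.09],[0.18,-0.125,-0.2,0,0,0.12],[0.23,-0.16,-0.2,0,0,0.15],[0.28,-0.195,-0.2,0,0,0.18],[0.33,-0.23,-0.2,0,0,0.21],[0.38,-0.265,-0.2,0,0,0.23],[0.43,-0.3,-0.2,0,0,0.23],[0.43,-0.3,-0.2,0,0,0.23]]]' 0; python3 -c "
from h import *
here();print(row((.0218,-.0655,.2885)))"
```

```text
time: 1.1
tcp_pos: [0.4508, -0.3278, 0.4236]
tool_rot: [[0.965, -0.263, 0.002], [-0.263, -0.965, 0.004], [0.001, -0.005, -1.0]]
force: [1.0, 0.3, 0.5]
grip_width: 0.004
finger_force: 0.0
t 1.1 tip chest -0.040132421416828205 -0.30177461958406737 0.35056239116341115 F [1.016  0.278  0.4584] q [ 26.5463  18.0666   6.8288  89.016   -2.4854  73.1048 -71.507 ] ff 0.0 0.0036824366989785338
[ 0.1075 -0.3921  0.1053 -0.0015 -0.0002  0.0035]
```

```bash
python3 -m creep '[[[0.02,-0.05,0,0,0,0.003],[0.04,-0.1,0,0,0,0.003],[0.06,-0.15,0,0,0,0.003],[0.08,-0.21,0,0,0,0.003],[0.1,-0.27,0,0,0,0.003],[0.107,-0.33,0,0,0,0.003],[0.107,-0.392,0,0,0,0.003],[0.107,-0.392,0.03,0,0,0.003],[0.107,-0.392,0.07,0,0,0.003],[0.107,-0.392,0.105,0,0,0.003],[0.107,-0.392,0.105,0,0,0.003],[0.107,-0.392,0.105,0,0,0.003]]]' 0; python3 -c "
from h import *
here()
for th,g in((.8,0),(.7,0),(.6,0),(.4,0),(.2,0),(.0,0),(0,-.005)): print(th,row(lidtip(th,gap=g)),lidtip(th))
im,d=robot.get_image('scene');cv2.imwrite('pics/s2.png',cv2.resize(im[60:260,100:330,::-1],None,fx=3,fy=3,interpolation=cv2.INTER_CUBIC))"
```

```text
time: 2.1
tcp_pos: [0.5719, -0.1268, 0.3603]
tool_rot: [[0.959, -0.282, -0.002], [-0.282, -0.959, 0.0], [-0.002, 0.0, -1.0]]
force: [0.3, 0.3, 1.0]
grip_width: -0.003
finger_force: 0.0
t 2.1 tip chest 0.021234987861089766 -0.07529254302077423 0.28730860753598175 F [0.291  0.253  0.9518] q [  6.2426  22.7924   2.5013  91.3352  -1.0568  66.0358 -97.4172] ff 0.0 -0.0025737882687351912
0.8 [-0.0588 -0.0158  0.0562  0.0001  0.0008 -0.0028] (np.float64(-0.014037205324035951), -0.0655, np.float64(0.2536514584359876))
0.7 [-0.0822 -0.0156  0.08    0.0001  0.0008 -0.0028] (np.float64(-0.028103131333471556), -0.0655, np.float64(0.23943259057124516))
0.6 [-0.1031 -0.0155  0.106   0.0001  0.0008 -0.0028] (np.float64(-0.04067926814156547), -0.0655, np.float64(0.22388050836846515))
0.4 [-0.1366 -0.0152  0.1635  0.0001  0.0008 -0.0028] (np.float64(-0.06087568874672514), -0.0655, np.float64(0.18941003442574741))
0.2 [-0.158  -0.015   0.2265  0.0001  0.0008 -0.0028] (np.float64(-0.07382129958347797), -0.0655, np.float64(0.15161426562605967))
0.0 [-0.1665 -0.015   0.2926  0.0001  0.0008 -0.0028] (np.float64(-0.07900000000000001), -0.0655, np.float64(0.112))
0 [-0.1665 -0.015   0.3009  0.0001  0.0008 -0.0028] (np.float64(-0.07900000000000001), -0.0655, np.float64(0.112))
```

View pics/s2.png

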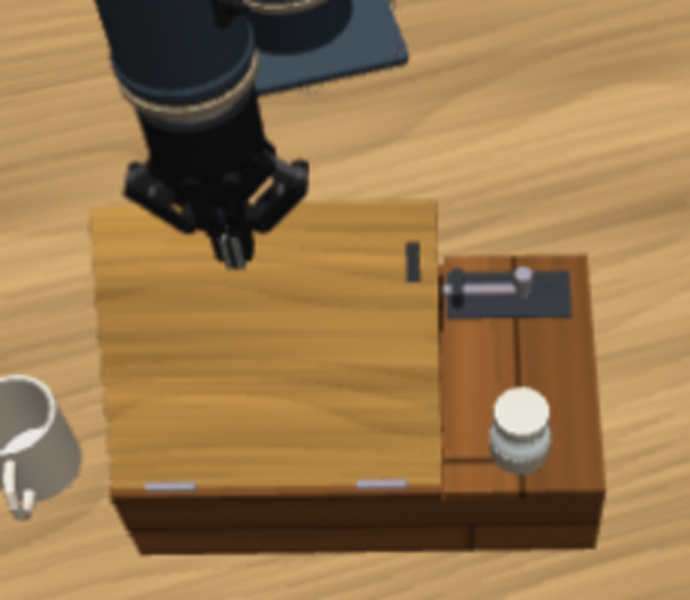

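The closed fingertips are at (235,265), above the middle of the lid, and clear of the keeper at (412,262).

```bash
python3 -m creep '[[[-0.015,-0.01,0.014,0,0,0],[-0.03,-0.015,0.028,0,0,0],[-0.042,-0.015,0.04,0,0,0],[-0.05,-0.015,0.048,0,0,0],[-0.059,-0.015,0.056,0,0,0],[-0.066,-0.015,0.063,0,0,0],[-0.073,-0.015,0.07,0,0,0],[-0.08,-0.015,0.078,0,0,0],[-0.086,-0.015,0.085,0,0,0],[-0.092,-0.015,0.092,0,0,0],[-0.098,-0.015,0.099,0,0,0],[-0.103,-0.015,0.106,0,0,0]]]' 0; cat > chk.py <<'E'
from h import *
here()
im,d=robot.get_image("top")
X=[]
def proj(P):
    p=robot.camera_params("top");uv,_=cv2.projectPoints(np.array([P]),cv2.Rodrigues(np.array(p["R"]))[0],np.array(p["t"]),np.array(p["camera_matrix"]),np.array([p["k1"],0,0,0.]));return uv[0,0]
for y in np.arange(-.18,.03,.01):
  for x in np.arange(.04,.1,.01):
    if -.12<y<-.01: continue
    u,v=np.round(proj(w(x,y,.14))).astype(int);P=pt("top",u,v,d[v,u])-C;X.append((P@EX,P@EY,P[2]))
X=np.array(X)
th=np.arctan2(X[:,2]-.106-.006,.110-X[:,0]);print("theta est",np.median(th),th.min(),th.max())
E
python3 chk.py; python3 -c "
from h import *
for th in(.6,.5,.4,.3,.2,.1,0): print(th,row(lidtip(th))[:3])"
```

```text
time: 3.15
tcp_pos: [0.5152, -0.1006, 0.2969]
tool_rot: [[0.959, -0.282, 0.0], [-0.282, -0.959, -0.0], [0.0, 0.0, -1.0]]
force: [0.6, -1.0, 1.0]
grip_width: 0.002
finger_force: 0.5
t 3.15 tip chest -0.040429377283723734 -0.065593178175998 0.22388130780053572 F [ 0.637  -1.0034  0.9963] q [  4.6078  20.6506   1.8274 105.5769  -0.793   53.7804 -99.6149] ff 0.5111143353860825 0.002228353386431653
theta est 1.2124725656113928 0.5989813607910762 1.2460290220783192
0.6 [ 0.001  -0.0002 -0.0013]
0.5 [-0.0172 -0.      0.0266]
0.4 [-0.0326  0.0001  0.0562]
0.3 [-0.0449  0.0002  0.0871]
0.2 [-0.054   0.0003  0.1192]
0.1 [-0.06    0.0003  0.152 ]
0 [-0.0626  0.0003  0.1852]
```

```bash
python3 -m creep '[[[-0.006,0,0.009,0,0,0],[-0.012,0,0.018,0,0,0],[-0.017,0,0.027,0,0,0],[-0.022,0,0.036,0,0,0],[-0.027,0,0.046,0,0,0],[-0.033,0,0.056,0,0,0],[-0.037,0,0.066,0,0,0],[-0.041,0,0.076,0,0,0],[-0.045,0,0.087,0,0,0],[-0.048,0,0.097,0,0,0],[-0.051,0,0.108,0,0,0],[-0.054,0,0.119,0,0,0]]]' 0; python3 -c "
from h import *
here()
for th in(.2,.1,.05,0): print(th,row(lidtip(th))[:3])
im,d=robot.get_image('scene');cv2.imwrite('pics/s3.png',cv2.resize(im[60:260,100:330,::-1],None,fx=3,fy=3,interpolation=cv2.INTER_CUBIC))"
```

```text
time: 4.2
tcp_pos: [0.4843, -0.0914, 0.2252]
tool_rot: [[0.959, -0.282, -0.0], [-0.282, -0.959, 0.0], [-0.0, -0.0, -1.0]]
force: [0.1, -0.2, 1.8]
grip_width: 0.004
finger_force: 0.3
t 4.2 tip chest -0.07273570338232231 -0.06523557289966751 0.1522268011152258 F [ 0.0944 -0.2037  1.7547] q [   4.2773   23.1907    1.3266  115.3163   -0.7894   41.5045 -100.3101] ff 0.31960306456312537 0.0036536322239032084
0.2 [-0.0018  0.0005  0.001 ]
0.1 [-0.0078  0.0005  0.0338]
0.05 [-0.0095  0.0005  0.0504]
0 [-0.0104  0.0005  0.067 ]
```

View pics/s3.png

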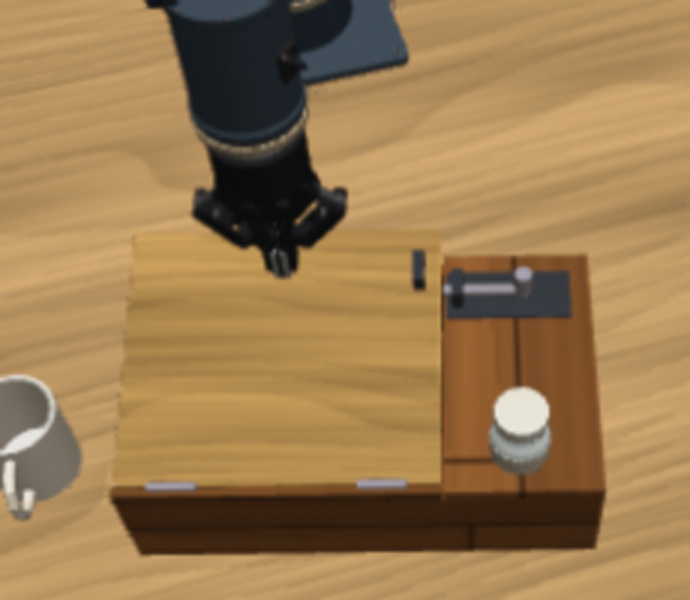

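The lid follows the tips at (280,270). Its free edge is now at row 235 and nearly down, so I'll close the rest slowly.

```bash
python3 -m creep '[[[-0.003,0,0.008,0,0,0],[-0.005,0,0.016,0,0,0],[-0.007,0,0.024,0,0,0],[-0.008,0,0.032,0,0,0],[-0.009,0,0.04,0,0,0],[-0.009,0,0.047,0,0,0],[-0.01,0,0.053,0,0,0],[-0.01,0,0.058,0,0,0],[-0.01,0,0.062,0,0,0],[-0.01,0,0.065,0,0,0],[-0.01,0,0.067,0,0,0],[-0.01,0,0.067,0,0,0]]]' 0; python3 -c "
from h import *
here()"
```

```text
time: 5.25
tcp_pos: [0.4786, -0.0897, 0.1855]
tool_rot: [[0.959, -0.282, -0.0], [-0.282, -0.959, 0.0], [-0.0, 0.0, -1.0]]
force: [0.1, 0.1, 0.9]
grip_width: 0.001
finger_force: 0.0
t 5.25 tip chest -0.07858224111569956 -0.06518506202365851 0.11250604908629348 F [0.1334 0.1099 0.9032] q [   4.341    26.2052    1.071   118.6265   -0.8218   35.1865 -100.4208] ff 0.0 0.0006342031714582155
```

```bash
python3 -m creep '[[[0,0,0.002,0,0,0],[0,0,0.003,0,0,0],[0,0,0.004,0,0,0],[0,0,0.005,0,0,0],[0,0,0.005,0,0,0]]]' 0; python3 -c "
from h import *
here()"
```

```text
time: 5.67
tcp_pos: [0.4788, -0.0898, 0.1845]
tool_rot: [[0.959, -0.283, 0.002], [-0.283, -0.959, -0.0], [0.002, -0.0, -1.0]]
force: [-7.2, 1.8, 26.3]
grip_width: -0.001
finger_force: 13.4
t 5.6667 tip chest -0.07841862852681021 -0.06517876793317244 0.11149821202175024 F [-7.2161  1.8005 26.2701] q [   4.3549   26.2736    1.0612  118.7356   -0.8336   34.9037 -100.4207] ff 13.430950369220227 -0.0009960168807187988
```

The reading of 26 N at z=0.1115 means the lid is on its stop. I'll lift and move behind the knob.

```bash
python3 -m creep '[[[0,0,-0.04,0,0,0],[0,0,-0.08,0,0,0],[0,0,-0.11,0,0,0],[0,-0.05,-0.11,0,0,0],[0.002,-0.11,-0.11,0,0,0],[0.003,-0.17,-0.11,0,0,0],[0.004,-0.23,-0.11,0,0,0],[0.005,-0.29,-0.11,0,0,0],[0.005,-0.35,-0.11,0,0,0],[0.005,-0.41,-0.11,0,0,0],[0.005,-0.41,-0.11,0,0,0],[0.005,-0.41,-0.11,0,0,0]]]' 0; python3 -c "
from h import *
here();print(row((-.075,.184,.122)))
im,d=robot.get_image('scene');cv2.imwrite('pics/s4.png',cv2.resize(im[60:260,100:330,::-1],None,fx=3,fy=3,interpolation=cv2.INTER_CUBIC))"
```

```text
time: 6.67
tcp_pos: [0.551, 0.1479, 0.2483]
tool_rot: [[0.961, -0.278, -0.0], [-0.278, -0.961, 0.001], [-0.0, -0.001, -1.0]]
force: [-0.1, -0.1, 0.1]
grip_width: 0.004
finger_force: 0.0
t 6.6667 tip chest -0.07411220899952943 0.18323882913621115 0.17534946832125142 F [-0.0965 -0.0544  0.1354] q [ -19.6841   27.2692   -0.0516  102.7871   -0.0243   49.9359 -125.866 ] ff 0.0 0.003932890571983167
[-0.0015 -0.0012  0.0889 -0.0002  0.0001 -0.0014]
```

View pics/s4.png

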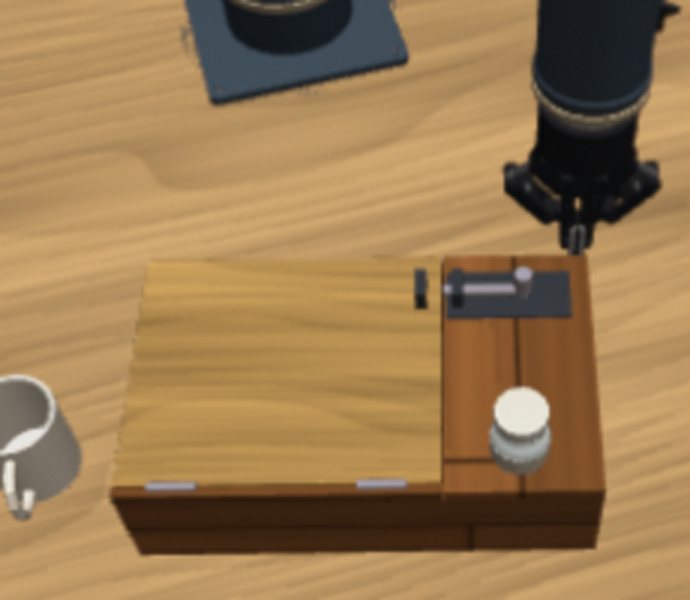

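The lid is flush (free edge at row 262) and the keeper at (420,288) lines up with the bolt. The knob is at (523,273) and the tips hover behind it at (575,245). I'll descend behind it and start pushing.

```bash
python3 -m creep '[[[-0.001,0,0.03,0,0,-0.001],[-0.001,0,0.06,0,0,-0.001],[-0.001,0,0.08,0,0,-0.001],[-0.001,0,0.089,0,0,-0.001],[-0.001,0,0.089,0,0,-0.001],[-0.001,0.008,0.089,0,0,-0.001],[-0.001,0.016,0.089,0,0,-0.001],[-0.001,0.022,0.089,0,0,-0.001],[-0.001,0.028,0.089,0,0,-0.001],[-0.001,0.034,0.089,0,0,-0.001],[-0.001,0.04,0.089,0,0,-0.001],[-0.001,0.04,0.089,0,0,-0.001]]]' 0; python3 -c "
from h import *
here();print(row((-.075,.12,.122)))"
```

```text
time: 7.72
tcp_pos: [0.5438, 0.122, 0.1957]
tool_rot: [[0.96, -0.28, 0.001], [-0.28, -0.96, 0.0], [0.001, -0.0, -1.0]]
force: [-0.3, 0.0, -0.1]
grip_width: 0.004
finger_force: 0.1
t 7.7167 tip chest -0.07394408816993826 0.15626249994154154 0.12274543421797636 F [-0.3414  0.0251 -0.0677] q [ -17.287    29.9852   -0.2688  108.0667    0.2114   41.8988 -123.9253] ff 0.11401136638596654 0.003670597922412
[-0.0014  0.0604  0.0012 -0.0001 -0.0003 -0.0019]
```

```bash
python3 -m creep '[[[-0.001,0.005,0,0,0,-0.002],[-0.001,0.01,0,0,0,-0.002],[-0.001,0.015,0,0,0,-0.002],[-0.001,0.02,0,0,0,-0.002],[-0.001,0.025,0,0,0,-0.002],[-0.001,0.03,0,0,0,-0.002],[-0.001,0.035,0,0,0,-0.002],[-0.001,0.04,0,0,0,-0.002],[-0.001,0.044,0,0,0,-0.002],[-0.001,0.048,0,0,0,-0.002],[-0.001,0.051,0,0,0,-0.002],[-0.001,0.051,0,0,0,-0.002]]]' 0; python3 -c "
from h import *
here();im,d=robot.get_image('scene');cv2.imwrite('pics/s5.png',cv2.resize(im[100:200,210:330,::-1],None,fx=6,fy=6,interpolation=cv2.INTER_CUBIC))"
```

```text
time: 8.72
tcp_pos: [0.5343, 0.0928, 0.1953]
tool_rot: [[0.962, -0.274, -0.0], [-0.274, -0.962, -0.0], [-0.0, 0.0, -1.0]]
force: [0.5, -0.9, 0.3]
grip_width: 0.003
finger_force: 0.2
t 8.7167 tip chest -0.07503131045032448 0.1256090555805018 0.12226925225143538 F [ 0.5456 -0.9225  0.3122] q [ -14.4814   29.0201   -0.4861  110.2055    0.3778   40.8    -121.0777] ff 0.23756934329867363 0.0028211911506186437
```

View pics/s5.png

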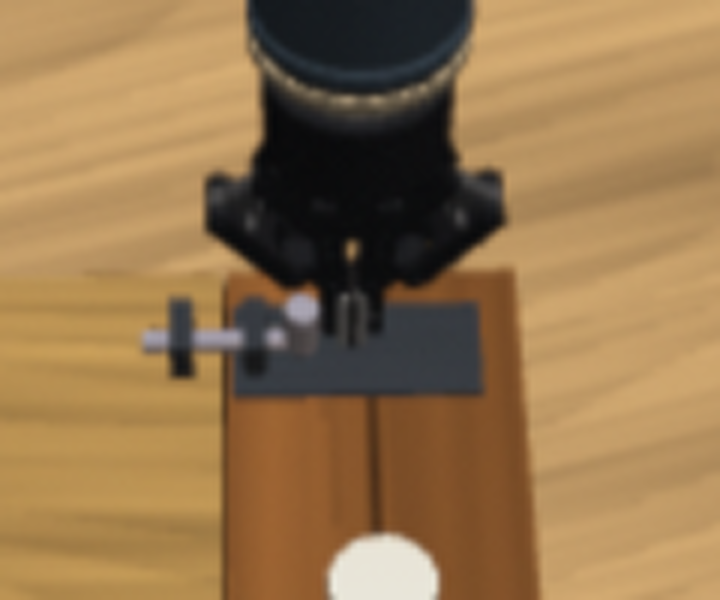

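The bolt bar has passed through the keeper at (180,338), and the knob is at (302,308). I'll compute how far it still has to go.

```bash
python3 -c "
from h import *
k=lambda u,v:(lambda p:(p@EX,p@EY))(atz('scene',u,v,.144)-C)
print(k(*S(597,123)[1:]),k((302.5)/6-.5+210,308.5/6-.5+100))"
```

```text
(np.float64(-0.07251862871234753), np.float64(0.14053921720278398)) (np.float64(-0.07145120468132943), np.float64(0.10428535408124613))
```

```bash
python3 -m creep '[[[0,0.002,0,0,0,0],[0,0.004,0,0,0,0],[0,0.005,0,0,0,0],[0,0.006,0,0,0,0],[0,0.007,0,0,0,0],[0,0.008,0,0,0,0],[0,0.008,0,0,0,0]]]' 0; python3 -c "
from h import *
here()"
```

```text
time: 9.35
tcp_pos: [0.5332, 0.0899, 0.1952]
tool_rot: [[0.962, -0.272, 0.0], [-0.272, -0.962, 0.001], [-0.0, -0.001, -1.0]]
force: [0.4, 6.4, -1.9]
grip_width: -0.003
finger_force: 3.0
t 9.35 tip chest -0.07534269883380545 0.12254187744594405 0.12222843446405769 F [ 0.3688  6.426  -1.9346] q [ -14.0892   28.897    -0.6047  110.4687    0.3305   40.6073 -120.6655] ff 3.022056072950363 -0.002963676757477424
```

```bash
python3 -m creep '[[[0,0.001,0,0,0,0],[0,0.002,0,0,0,0],[0,0.003,0,0,0,0],[0,0.003,0,0,0,0]]]' 0; python3 -c "
from h import *
here()"
```

```text
time: 9.68
tcp_pos: [0.5331, 0.0896, 0.1953]
tool_rot: [[0.963, -0.271, 0.001], [-0.271, -0.963, 0.003], [0.0, -0.003, -1.0]]
force: [1.8, 10.7, -3.4]
grip_width: -0.003
finger_force: 5.4
t 9.6833 tip chest -0.07535529511302913 0.12223464225478713 0.12230182199456326 F [ 1.7569 10.7147 -3.392 ] q [ -13.9553   28.8547   -0.6991  110.5369    0.2806   40.4997 -120.5017] ff 5.414609313011169 -0.0029629610401242664
```

The force rose to 11 N while the tip moved only 0.3 mm, so the bolt is at its stop. I'll back off, lift and check.

```bash
python3 -m creep '[[[0,-0.02,0,0,0,0],[0,-0.05,0,0,0,0],[0,-0.05,-0.04,0,0,0],[0,-0.05,-0.09,0,0,0],[0,-0.05,-0.15,0,0,0],[0,-0.05,-0.2,0,0,0],[0,-0.05,-0.2,0,0,0],[0,-0.05,-0.2,0,0,0],[0,-0.05,-0.2,0,0,0]]]' 0; python3 -c "
from h import *
here();im,d=robot.get_image('scene');cv2.imwrite('pics/s6.png',cv2.resize(im[80:250,80:380,::-1],None,fx=2.6,fy=2.6,interpolation=cv2.INTER_CUBIC))"
```

```text
time: 10.43
tcp_pos: [0.5406, 0.1157, 0.3148]
tool_rot: [[0.962, -0.273, -0.001], [-0.273, -0.962, -0.001], [-0.001, 0.001, -1.0]]
force: [0.1, 0.4, 0.4]
grip_width: -0.002
finger_force: 0.0
t 10.4333 tip chest -0.07530485980041243 0.1493186767039804 0.24182919992738905 F [0.1046 0.4216 0.413 ] q [ -16.9404   21.9609   -0.0139  100.1502    0.0335   57.9394 -122.8423] ff 0.0 -0.0019759244295756233
```

View pics/s6.png

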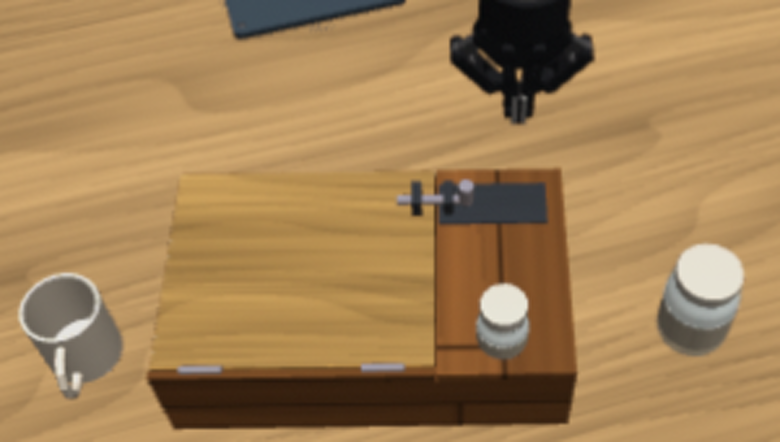

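The lid is flush, and the bolt runs through the keeper at (417,198) with the knob at (466,187) up against the guide. The jars and mug haven't moved, and the robot is clear.

```bash
python3 -c "
from plant import robot
print(robot.finish_job())"
```

```text
the job is handed in; nothing more can be done
None
```

I pushed the lid gently shut, then pushed the bolt to its stop through the keeper, left the visible pots and jars (the cup is under the lid) where they stood, and handed the job in at about 10.5 s; no verdict came back.

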